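# Sweep the screw caps into the counting tray's trough and shut the cover

### The arm

A 6-joint arm with a two-finger parallel gripper is mounted at the origin on a cart in front of the work surface, level with it; the furniture and walls round the work are solid. World frame = base frame: x ahead of the robot, y to its left, z up, the work surface at z = 0. Lengths are in m, angles in rad, forces in N, time in s.
With the tool pointing down it reaches from about 0.35 to 0.85 m from the base axis. Payload 8.1 kg.
Tool frame: the origin (TCP) lies midway between the tips of the shut fingers; the grasp point (between the pads) lies 19 mm behind it; z points along the fingers, y is the line along which they close (so a half turn about z gives the same grasp; the last joint's range is limited). The gripper opens to 85 mm and grips with 20 to 120 N. Pads are 22 mm wide; open, the fingers measure 114 mm over their backs; the gripper's body (76 mm by 85 mm) begins 54 mm behind the grasp point. The pads swing forward as they close: fully open they stand 13 mm farther back than shut.
Start: joints at [-1.293, 0.13, 1.488, -0, 1.523, -0.085], TCP at [0.213, -0.561, 0.231] pointing down, gripper open.
Joint ranges: [-2.96, 2.96], [-0.89, 2.26], [0.02, 2.5], [-1.34, 4.48], [0, 2.73], [-2.66, 2.66]. Speed limits (rad/s): [2.39, 2.39, 2.79, 3.14, 3.14, 3.14].

### API

Orientations are given as a 3x3 rotation matrix whose columns are the frame's x, y, z axes.
In Python, from bench import * gives the robot as it stands.
- The arm moves only by the tool advance, called after "Call:" as name(argument=value, ...), one argument or row to a line, values as JSON. Schema: {"type":"object","properties":{"steps":{"type":"object","properties":{"moves":{"type":"array","items":{"type":"array","items":{"type":"number"},"minItems":6,"maxItems":6},"minItems":1,"maxItems":12}},"additionalProperties":false,"required":["moves"]},"finger_gap":{"type":"number"},"squeeze":{"type":"number"},"only":{"type":"string"},"quiet":{"type":"boolean"},"lines":{"type":"string"}},"required":["steps"],"additionalProperties":false}. steps is an object whose key "moves" holds a list of rows, 1 to 12 of them, each of 6 numbers: dx, dy, dz in parts of the range, where 1.0 means 0.75 m, then a rotation vector rx, ry, rz in a scale on which 1.0 is 2 rad; each row is the pose to reach, as a shift and turn from the pose commanded when the call began, along the tool's axes at that moment; what a row does not reach only later rows make up. A row lasts 1/10 s, in which the tool goes at most 0.05 m and 0.15 rad, less where a joint would pass 70% of its speed; a pose out of reach is approached as far as the arm can. finger_gap is the finger opening in m, set as the call begins (left out keeps the last). The fingers move at their own pace and stop on an object; squeeze is the grip in N (left out, the last holds). Time passes only in rows, so rows that do not move let the fingers close. The tool returns the time, the measured TCP pose, the force, the opening and the grip force at its end. only (a regular expression) keeps the lines of the reply that match it, lines (a string "A,B") keeps lines A to B, and quiet returns only ok. A shift or turn number past 1, either way, is cut back to 1. Input that does not fit is refused with a message, and nothing moves.
- get_obs(): the state, without advancing time (a new reading comes with each control period).
- camera(name): name is "scene" or "top" or "wrist"; returns a dict with "color" (400x640x3 uint8, red, green, blue), "depth" (400x640 float32, m along the optical axis (not along the pixel's ray), 0 where there is no reading), "mtx" (3x3 intrinsics, pixels), "pose" (4x4, takes a point from camera to world coordinates); the wrist camera has in their place "mount" (4x4, takes a point from camera to tool coordinates, whose origin is the TCP and whose axes are the flange's). Camera axes: x right, y down, z forward; pixel columns grow to the right and rows downward; lengths in m; the calibration is good to about 2 mm. A picture is of the moment at which its call begins: read the wrist's pose just before it.
- finish_job(): hands the job in; it is judged then, once.
Trained networks look in a picture, given as the dict that the camera call returned (one of the last four; its "shot" number tells which), for a name from the list of things; names that differ only in an ending like _2 or _b are one class to them, and where a whole thing is asked for, a point or a joint stands for the part that bears it (a point fixed in the world has none). Each returns a list of dicts, best first, with "p" (0 to 1); they miss things now and then, are a little off and sometimes report something else, mostly with a low value. They report only what shows in the picture. A call takes as long as a camera call. They do not tell look-alikes from the thing itself.
- outline_of(query, picture): "region" (400x640 bool, what is visible of it) and "extent" ([centre column, centre row, width, height] in pixels, round what is visible of it).
The state is a dict: "time_s": time; "joint_positions": joint angles; "joint_vel": joint speeds; "joint_torque": joint torques, N m; "tcp_pos": TCP position; "ee_rot": TCP orientation; "force": force on the tool from outside, world axes, zero at the start; "wrist_torque": the same for the moment, N m; "opening": finger opening in m; "gripper_force": force on a finger pad.
Only numpy, scipy, OpenCV 4.12 (cv2) and the standard library are available. Lean on these libraries where they do the work, as an engineer would, in place of code of your own. Each camera call takes 0.05 s, during which the arm holds its last target. There are 200 camera calls.

### The job

Three flat screw caps and two taller rubber stoppers are mixed on the counting tray. With the closed fingers sweep the three caps across the plate and over its step, down into the trough, leaving the stoppers standing where they are; then push the trough's hinged cover over until it is fully shut on them. Pick nothing up, and leave the bottle and the beaker beside the tray alone.

Things in the scene. Friction and masses are not known exactly. Their poses are not given: they have to be found in the camera images.
- counting_tray: grey plastic counting tray, white plate, 208 x 290 mm, fixed. Origin underneath at z = 0; x points across the plate to the trough (away from the robot), y along the trough. In its frame, mm: flat plate, top z = 20, x = -110 to +30; then a straight step down into the trough, floor z = 4, x = +30 to +92; walls 3 thick, 27 high round the plate, 34 round the trough; inside y = -142 to +142
- cover (a joint): hinge of the trough's cover, a flat grey flap 289 mm long: 0 = shut, lying level over the trough on the tray's walls; grows as it opens, up to 2.1 rad; pi/2 = upright. It starts open at 1.65 to 2.0 rad, leaning back away from the plate; the hinge is stiff (0.06 N m) and the cover stays where it is left
- cover_hinge (a point): middle of the cover's hinge line, which runs along the tray's y at tray x = +97 mm, z = 36 mm
- cover_edge (a point): middle of the cover's free edge, 69 mm from the hinge line; the sheet is 2.5 mm thick with a 10 mm lip folded along this edge, pointing down when shut and towards the plate when upright
- cap_1_mid (a point): black ribbed screw cap for a bottle, a flat disc 34 mm in diameter and 12 mm high, 10 to 17 g, loose on the plate at tray x = -42 to 0 mm. Caps and stoppers stand in five lanes about 50 mm apart along y (38 at least), shuffled, so each cap has a clear way along +x to the trough. This point: middle of the cap, 6 mm above its underside, z along its axis
- cap_2_mid (a point): black ribbed screw cap for a bottle, a flat disc 34 mm in diameter and 12 mm high, 10 to 17 g, loose on the plate at tray x = -42 to 0 mm. Caps and stoppers stand in five lanes about 50 mm apart along y (38 at least), shuffled, so each cap has a clear way along +x to the trough. This point: middle of the cap, 6 mm above its underside, z along its axis
- cap_3_mid (a point): black ribbed screw cap for a bottle, a flat disc 34 mm in diameter and 12 mm high, 10 to 17 g, loose on the plate at tray x = -42 to 0 mm. Caps and stoppers stand in five lanes about 50 mm apart along y (38 at least), shuffled, so each cap has a clear way along +x to the trough. This point: middle of the cap, 6 mm above its underside, z along its axis
- stopper_1_mid (a point): dark rubber stopper, a tapered plug 30 mm in diameter at the foot, 24 mm at the top and 36 mm high, standing loose on its wide end on the counting plate; this point is its middle, 18 mm above its foot, z up along its axis; it must stay where it stands
- stopper_2_mid (a point): dark rubber stopper, a tapered plug 30 mm in diameter at the foot, 24 mm at the top and 36 mm high, standing loose on its wide end on the counting plate; this point is its middle, 18 mm above its foot, z up along its axis; it must stay where it stands
- sample_bottle: capped off-white sample bottle, 60 mm in diameter, 148 mm high, standing loose at one end of the tray; origin at the centre of its foot; to be left where it stands
- beaker: small glass beaker, 54 mm in diameter with a spout, 70 mm high, standing loose at the other end of the tray; origin at the centre of its foot; to be left where it stands
Things that resemble listed ones, but are neither listed nor needed, are in the scene too. What is shaped like the part that bears stopper_1_mid but green is not meant. Leave any red look-alike of the part that bears cap_3_mid alone.

How it is judged:
By the outcome, as a careful person would: the job done as asked, in the order asked, and still so for the second after the job is handed in, with the robot touching nothing.
It also fails if it takes over 51 s, if anything falls off the work surface, if the arm or the gripper's body presses on something with over 40 N, if the wrist force passes 120 N, or if a joint passes its speed limit or range.

## Working session

There is one attempt and no reset: what is moved stays moved. The work goes in short steps, Python scripts to look and compute and a tool call to move; the robot and the scene stay as the last step left them, time stands still between calls to the robot, and variables do not carry over. Pictures are saved under pics/ and viewed, at most 10 in all, crops included, and the job is handed in when it is done.

```bash
mkdir -p pics; ls
```

Create h.py:
```python
from bench import *
import numpy as np, cv2
def pts(c):
    d=c["depth"];K=c["mtx"];v,u=np.mgrid[:400,:640]
    P=np.stack([(u-K[0,2])/K[0,0]*d,(v-K[1,2])/K[1,1]*d,d],-1)
    T=c["pose"];return P@T[:3,:3].T+T[:3,3]
def save(c,n): cv2.imwrite("pics/"+n,c["color"][:,:,::-1])
```

Run:
```python
from h import *
o=get_obs();print(o["time_s"],o["tcp_pos"],o["ee_rot"],o["opening"])
for n in("top","scene"):
    c=camera(n);save(c,n+"0.png");P=pts(c);print(n,c["pose"][:3,3])
    for q in["counting_tray","cover","cap_1_mid","stopper_1_mid","sample_bottle","beaker"]:
        for r in outline_of(q,c):
            m=r["region"]&(c["depth"]>0);p=P[m]
            if len(p): print(q,round(r["p"],2),np.round(r["extent"]),np.round(np.median(p,0),3),"zmax",np.round(np.percentile(p[:,2],95),3),c["color"][m].mean(0).round())
```

```text
pics
0.0 [ 0.21279787 -0.56042996  0.2302312 ] [[ 9.34898832e-01  3.54913926e-01 -5.28082925e-04]
 [ 3.54914298e-01 -9.34897225e-01  1.73800772e-03]
 [ 1.23139882e-04 -1.81228556e-03 -9.99998350e-01]] 0.08540650320343668
top [0.43197403 0.03579245 0.93198625]
counting_tray 0.69 [336. 176. 139. 127.] [0.567 0.003 0.02 ] zmax 0.086 [118. 120. 125.]
counting_tray 0.53 [289. 184.  14.  20.] [0.539 0.102 0.031] zmax 0.034 [62. 63. 63.]
cover 0.97 [336. 128. 137.  30.] [0.658 0.    0.07 ] zmax 0.102 [62. 62. 56.]
cover 0.28 [214. 158.  41.  36.] [0.585 0.25  0.122] zmax 0.149 [77. 73. 57.]
cap_1_mid 0.62 [289. 185.  12.  17.] [0.539 0.103 0.031] zmax 0.034 [62. 62. 62.]
stopper_1_mid 0.66 [331. 269.  13.  11.] [0.361 0.008 0.035] zmax 0.038 [ 67. 115.  65.]
stopper_1_mid 0.52 [309. 187.   8.  17.] [0.529 0.061 0.055] zmax 0.058 [50. 51. 52.]
sample_bottle 0.75 [214. 157.  38.  34.] [0.586 0.251 0.121] zmax 0.149 [79. 75. 58.]
beaker 0.57 [444. 187.  34.  28.] [ 0.537 -0.247  0.032] zmax 0.069 [122. 119. 101.]
beaker 0.19 [336. 127. 138.  28.] [0.658 0.002 0.07 ] zmax 0.102 [60. 60. 55.]
scene [-0.16830402  0.41408818  0.6798585 ]
counting_tray 0.9 [311. 197. 147. 129.] [0.603 0.02  0.02 ] zmax 0.088 [91. 93. 84.]
cover 0.57 [293. 162. 114.  50.] [0.659 0.014 0.068] zmax 0.098 [47. 46. 40.]
cap_1_mid 0.66 [201. 209.  42.  66.] [0.575 0.27  0.089] zmax 0.148 [66. 60. 41.]
cap_1_mid 0.6 [294. 161. 113.  60.] [0.659 0.011 0.067] zmax 0.098 [47. 46. 40.]
cap_1_mid 0.52 [282. 214.  16.  11.] [0.536 0.108 0.03 ] zmax 0.033 [26. 27. 25.]
stopper_1_mid 0.61 [300. 208.  12.  17.] [0.525 0.066 0.044] zmax 0.056 [28. 29. 26.]
stopper_1_mid 0.59 [362. 251.  11.  22.] [0.352 0.015 0.024] zmax 0.036 [30. 71. 24.]
sample_bottle 0.64 [362. 185.   8.  17.] [ 0.52  -0.094  0.041] zmax 0.055 [24. 25. 22.]
```

Run:
```python
import cv2
a=cv2.imread("pics/top0.png")[90:300,180:480];cv2.imwrite("pics/topc.png",cv2.resize(a,(800,560),interpolation=cv2.INTER_CUBIC))
a=cv2.imread("pics/scene0.png")[110:290,160:440];cv2.imwrite("pics/scenec.png",cv2.resize(a,(800,514),interpolation=cv2.INTER_CUBIC))
```

```text
(no output)
```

View pics/topc.png

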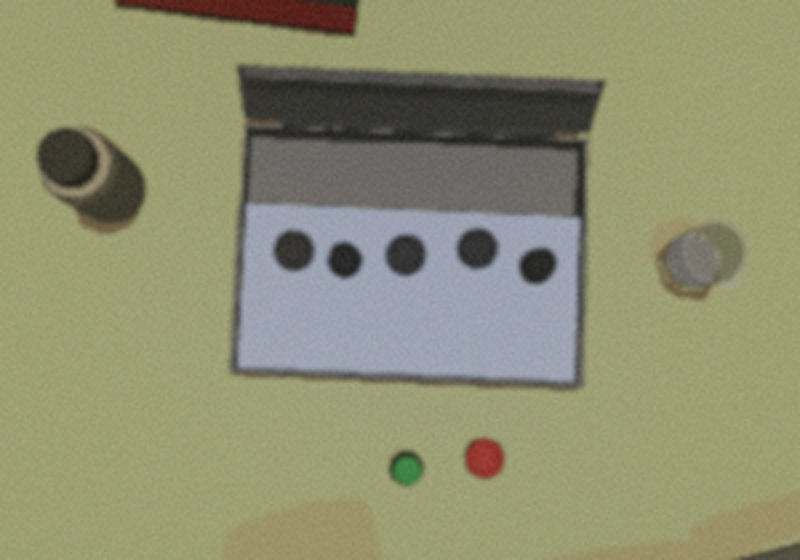

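View pics/scenec.png

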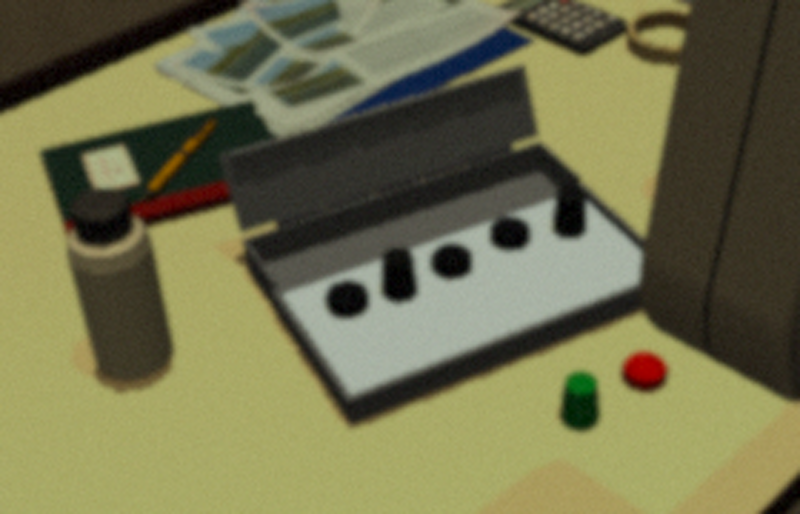

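The top crop shows, left to right: cap (294,250), stopper (344,260), cap (405,254), cap (477,248) and stopper (538,265). The cover is open at the far side, and the green and red decoys are off the tray. Next I'll measure everything in tray coordinates.

Add to h.py:
```python
def tray(c,P):
    g=c["color"].astype(int).mean(2);z=P[...,2]
    m=(g>135)&(abs(z-.02)<.008)&(c["color"][...,2]>140)
    n,l,s,_=cv2.connectedComponentsWithStats(m.astype(np.uint8));k=1+s[1:,4].argmax()
    return l==k
```

Run:
```python
from h import *
c=camera("top");P=pts(c);m=tray(c,P)
# exact plane intersection z=.02 instead of noisy depth
K=c["mtx"];T=c["pose"]
def ray(u,v,z):
    d=T[:3,:3]@np.array([(u-K[0,2])/K[0,0],(v-K[1,2])/K[1,1],1]);return (T[:3,3]+d*(z-T[2,3])/d[2])[:2]
v,u=np.where(m);Q=np.array([ray(a,b,.02) for a,b in zip(u,v)],np.float32)
R=cv2.minAreaRect(Q);B=cv2.boxPoints(R);print("rect",R,"\n",B.round(4), "plate z",np.median(P[m][:,2]))
B=B[np.argsort(B[:,0])]
e=B[2]-B[3] if B[2,1]>B[3,1] else B[3]-B[2]
ya=e/np.linalg.norm(e); xa=np.array([ya[1],-ya[0]]); yaw=np.arctan2(xa[1],xa[0])
far=(B[2]+B[3])/2; O=far-.030*xa; print("yaw",yaw,"O",O,"length",np.linalg.norm(e),"depth",np.linalg.norm(far-(B[0]+B[1])/2))
H=cv2.morphologyEx(m.astype(np.uint8),cv2.MORPH_CLOSE,np.ones((27,27)))
n,l,s,ct=cv2.connectedComponentsWithStats((H.astype(bool)&~m).astype(np.uint8))
for i in range(1,n):
    if s[i,4]<60: continue
    r=l==i;zt=np.percentile(P[r][:,2],80);w=ray(*ct[i],.5*(zt+.02));d=w-O
    print("px",ct[i].round(1),s[i,4],"ztop",zt.round(3),"world",w.round(4),"tray",(d@xa).round(4),(d@ya).round(4))
for r in outline_of("cover",c)[:1]:
    p=P[r["region"]&(c["depth"]>0)];x=(p[:,:2]-O)@xa;z=p[:,2]
    k=(z>.045)&(z<.1);a=np.polyfit(z[k],x[k],1);print("cover angle",np.pi/2+np.arctan(a[0]),"x at hinge z",np.polyval(a,.036),"ztop",z.max(),"xmax",np.percentile(x,98))
```

```text
rect ((0.506676197052002, 0.005861908197402954), (0.2818675637245178, 0.13803410530090332), 87.84265899658203) 
 [[ 0.4324 -0.1324]
 [ 0.5703 -0.1376]
 [ 0.5809  0.1441]
 [ 0.443   0.1493]] plate z 0.01980791480310584
yaw -0.037652954 O [0.5456656  0.00439317] length 0.2818676 depth 0.13803412
px [358.5 182.7] 207 ztop 0.032 world [ 0.5431 -0.0511] tray -0.0005 -0.0556
px [289.7 183.5] 206 ztop 0.032 world [0.5404 0.1028] tray -0.0089 0.0982
px [331.7 185.1] 208 ztop 0.032 world [0.5372 0.0089] tray -0.0087 0.0042
px [308.7 187.1] 156 ztop 0.056 world [0.5313 0.06  ] tray -0.0164 0.055
px [381.1 189.2] 168 ztop 0.057 world [ 0.5272 -0.1   ] tray -0.0145 -0.105
cover angle 1.9725209642744308 x at hinge z 0.09734343970160711 ztop 0.1055399393541836 xmax 0.12558242884424536
```

Units first: shifts go in shares of 0.75 m and turns go in shares of 2 rad. So 0.451 m is 0.6013, -0.375 m is -0.5, 0.401 rad is 0.2005.

Call:
advance(
  steps={"moves":[[0.6013,-0.5,0.0533,0,0,0.2005],[0.6013,-0.5,0.0533,0,0,0.2005],[0.6013,-0.5,0.0533,0,0,0.2005],[0.6013,-0.5,0.0533,0,0,0.2005],[0.6013,-0.5,0.0533,0,0,0.2005],[0.6013,-0.5,0.0533,0,0,0.2005],[0.6013,-0.5,0.0533,0,0,0.2005],[0.6013,-0.5,0.0533,0,0,0.2005],[0.6013,-0.5,0.0533,0,0,0.2005],[0.6013,-0.5,0.0533,0,0,0.2005],[0.6013,-0.5,0.0533,0,0,0.2005],[0.6013,-0.5,0.0533,0,0,0.2005]]},
  finger_gap=0,
)

```text
time_s: 2.0
tcp_pos: [0.5025, -0.0475, 0.1914]
ee_rot: [[0.999, -0.037, 0.001], [-0.037, -0.999, 0.0], [0.001, -0.0, -1.0]]
force: [0.9, -0.3, -0.1]
opening: -0.0002
gripper_force: 0.0
```

Call:
advance(
  steps={"moves":[[0,0,0,0,0,0],[0,0,0,0,0,0],[0,0,0,0,0,0],[0,0,0,0,0,0]]},
)

```text
time_s: 2.4
tcp_pos: [0.5012, -0.0515, 0.1915]
ee_rot: [[0.999, -0.04, 0.0], [-0.04, -0.999, -0.0], [0.0, 0.0, -1.0]]
force: [-0.1, -0.2, -0.1]
opening: 0.0001
gripper_force: 0.0
```

Add to h.py:
```python
O=np.array([.54567,.00439]);yaw=-.0377;RT=np.array([[np.cos(yaw),-np.sin(yaw)],[np.sin(yaw),np.cos(yaw)]])
def where():
    o=get_obs();t=(o["tcp_pos"][:2]-O)@RT;R=o["ee_rot"]
    print("t",o["time_s"],"tray",t.round(4),"z",o["tcp_pos"][2].round(4),"yaw",np.arctan2(R[1,0],R[0,0]).round(4),"tilt",R[:2,2].round(4),"F",np.round(o["force"],1),o["opening"])
if __name__=="__main__": where()
```

```bash
python3 h.py
```

```text
t 2.4 tray [-0.0423 -0.0575] z 0.1915 yaw -0.04 tilt [ 0.0002 -0.0003] F [-0.1 -0.2 -0.1] 7.338012088763648e-05
```

To row units: 0.166 m is 0.2213, -0.002 m is -0.0027.

Call:
advance(
  steps={"moves":[[0,-0.0027,0.0667,0,0,0],[0,-0.0027,0.1333,0,0,0],[0,-0.0027,0.1933,0,0,0],[0,-0.0027,0.2133,0,0,0],[0,-0.0027,0.2213,0,0,0],[0,-0.0027,0.2213,0,0,0]]},
)

```text
time_s: 3.0
tcp_pos: [0.5012, -0.0491, 0.0251]
ee_rot: [[0.999, -0.04, -0.001], [-0.04, -0.999, 0.0], [-0.001, -0.0, -1.0]]
force: [-0.6, -0.2, 0.2]
opening: -0.0
gripper_force: 0.0
```

```bash
python3 h.py
```

```text
t 3.0 tray [-0.0424 -0.0551] z 0.0251 yaw -0.0396 tilt [-0.0007  0.0001] F [-0.6 -0.2  0.2] -2.5429886847157926e-05
```

To row units: 0.073 m is 0.0973, 0.067 m is 0.0893.

Call:
advance(
  steps={"moves":[[0.0133,0,0,0,0,0],[0.0267,0,0,0,0,0],[0.04,0,0,0,0,0],[0.0533,0,0,0,0,0],[0.0667,0,0,0,0,0],[0.08,0,0,0,0,0],[0.0893,0,0,0,0,0],[0.0973,0,0,0,0,0],[0.0973,0,0,0,0,0]]},
)

```text
time_s: 3.9
tcp_pos: [0.5752, -0.0511, 0.0253]
ee_rot: [[0.999, -0.038, 0.0], [-0.038, -0.999, -0.0], [0.0, 0.0, -1.0]]
force: [-0.3, -0.5, 0.1]
opening: 0.0
gripper_force: 0.0
```

Run:
```python
from h import *
where();c=camera("scene");cv2.imwrite("pics/s1.png",cv2.resize(c["color"][130:260,200:420,::-1],(800,473)))
```

```text
t 3.9 tray [ 0.0316 -0.0544] z 0.0253 yaw -0.0381 tilt [ 0.0003 -0.    ] F [-0.3 -0.5  0.1] 4.59046801291428e-05
```

View pics/s1.png

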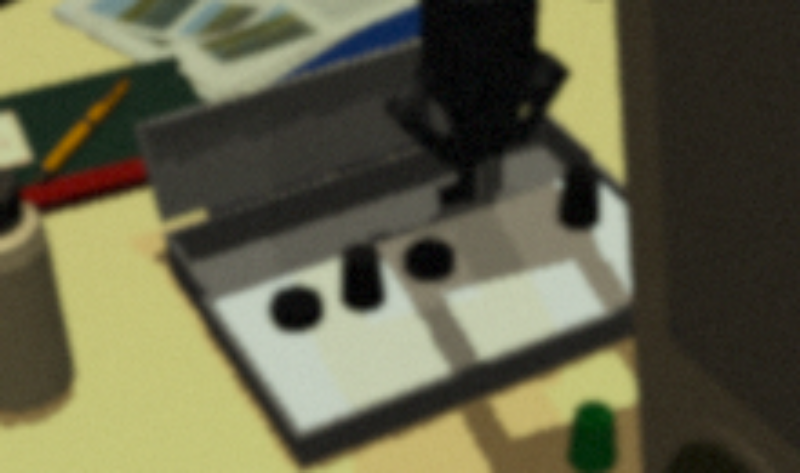

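The picture shows the first cap in the trough ahead of the finger (455,190), with everything else undisturbed. Next is cap 2.

To row units: -0.082 m is -0.1093, -0.059 m is -0.0787.

Call:
advance(
  steps={"moves":[[0,0,-0.06,0,0,0],[-0.0533,-0.04,-0.0667,0,0,0],[-0.1093,-0.0787,-0.0667,0,0,0],[-0.1093,-0.0787,-0.0667,0,0,0],[-0.1093,-0.0787,-0.0667,0,0,0],[-0.1093,-0.0787,-0.0333,0,0,0],[-0.1093,-0.0787,0,0,0,0],[-0.1093,-0.0787,0,0,0,0]]},
)

```text
time_s: 4.75
tcp_pos: [0.493, 0.0105, 0.0224]
ee_rot: [[0.999, -0.039, -0.005], [-0.039, -0.999, 0.0], [-0.005, -0.0, -1.0]]
force: [-0.5, 0.8, 0.1]
opening: 0.0001
gripper_force: 0.0
```

```bash
python3 h.py
```

```text
t 4.75 tray [-0.0529  0.0042] z 0.0224 yaw -0.0389 tilt [-0.0049  0.0002] F [-0.5  0.8  0.1] 6.829947407661608e-05
```

To row units: 0.082 m is 0.1093, 0.075 m is 0.1.

Call:
advance(
  steps={"moves":[[0,0,0,0,0,0],[0.016,0,0,0,0,0],[0.0307,0,0,0,0,0],[0.0453,0,0,0,0,0],[0.06,0,0,0,0,0],[0.0747,0,0,0,0,0],[0.0893,0,0,0,0,0],[0.1,0,0,0,0,0],[0.1093,0,0,0,0,0],[0.1093,0,0,0,0,0]]},
)

```text
time_s: 5.75
tcp_pos: [0.5782, 0.0076, 0.0262]
ee_rot: [[0.999, -0.038, 0.002], [-0.038, -0.999, -0.0], [0.002, 0.0, -1.0]]
force: [-0.2, 0.3, 0.5]
opening: -0.0002
gripper_force: 0.0
```

```bash
python3 h.py
```

```text
t 5.75 tray [0.0324 0.0045] z 0.0262 yaw -0.0384 tilt [ 0.0017 -0.0001] F [-0.2  0.3  0.5] -0.00024873746113225886
```

Call:
advance(
  steps={"moves":[[0,0,-0.06,0,0,0],[-0.0533,-0.06,-0.0667,0,0,0],[-0.1093,-0.1253,-0.0667,0,0,0],[-0.1093,-0.1253,-0.0667,0,0,0],[-0.1093,-0.1253,-0.0667,0,0,0],[-0.1093,-0.1253,-0.0667,0,0,0],[-0.1093,-0.1253,-0.0333,0,0,0],[-0.1093,-0.1253,0,0,0,0],[-0.1093,-0.1253,0,0,0,0],[-0.1093,-0.1253,0,0,0,0]]},
)

```text
time_s: 6.75
tcp_pos: [0.4984, 0.1041, 0.0252]
ee_rot: [[0.999, -0.039, -0.001], [-0.039, -0.999, -0.0], [-0.001, 0.0, -1.0]]
force: [0.4, -0.1, 0.5]
opening: -0.0
gripper_force: 0.0
```

```bash
python3 h.py
```

```text
t 6.75 tray [-0.051   0.0979] z 0.0252 yaw -0.0393 tilt [-0.0014 -0.0003] F [ 0.4 -0.1  0.5] -6.510917505463372e-06
```

To row units: 0.082 m is 0.1093, 0.075 m is 0.1.

Call:
advance(
  steps={"moves":[[0.016,0,0,0,0,0],[0.0307,0,0,0,0,0],[0.0453,0,0,0,0,0],[0.06,0,0,0,0,0],[0.0747,0,0,0,0,0],[0.0893,0,0,0,0,0],[0.1,0,0,0,0,0],[0.1093,0,0,0,0,0],[0.1093,0,0,0,0,0]]},
)

```text
time_s: 7.65
tcp_pos: [0.5816, 0.1017, 0.0259]
ee_rot: [[0.999, -0.039, 0.001], [-0.039, -0.999, 0.0], [0.001, -0.0, -1.0]]
force: [-0.0, 0.5, -0.7]
opening: -0.0003
gripper_force: 0.0
```

```bash
python3 h.py
```

```text
t 7.65 tray [0.0323 0.0986] z 0.0259 yaw -0.0385 tilt [0.0013 0.0001] F [-0.   0.5 -0.7] -0.00028272126432706923
```

Call:
advance(
  steps={"moves":[[0,0,-0.0667,0,0,0],[-0.0267,0,-0.1333,0,0,0],[-0.08,0,-0.1867,0,0,0],[-0.1333,0.0267,-0.2267,0,0,0],[-0.2,0.0533,-0.2267,0,0,0],[-0.2,0.0533,-0.2267,0,0,0],[-0.2,0.0533,-0.2267,0,0,0]]},
)

```text
time_s: 8.35
tcp_pos: [0.4277, 0.0672, 0.196]
ee_rot: [[0.999, -0.039, 0.002], [-0.039, -0.999, 0.0], [0.002, -0.0, -1.0]]
force: [0.8, -0.5, -0.2]
opening: -0.0
gripper_force: 0.0
```

Run:
```python
from h import *
where();c=camera("top");s=camera("scene")
a=cv2.resize(c["color"][100:250,250:420,::-1],(400,353));b=cv2.resize(s["color"][120:270,220:390,::-1],(400,353))
cv2.imwrite("pics/s2.png",np.hstack([a,b]))
```

```text
t 8.35 tray [-0.1203  0.0583] z 0.196 yaw -0.0388 tilt [0.0018 0.    ] F [ 0.8 -0.5 -0.2] -2.652602125110414e-05
```

View pics/s2.png

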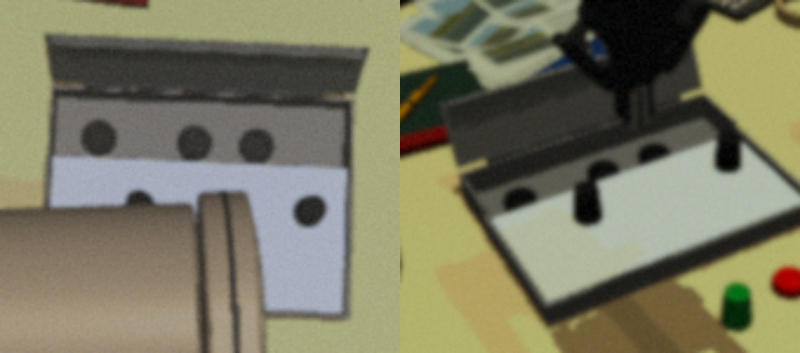

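All three caps lie flat in the trough (top view 98,138 / 194,143 / 256,146) and both stoppers are still standing. Now I'll go behind the cover.

To row units: 0.285 m is 0.38, 0.08 m is 0.1067.

Call:
advance(
  steps={"moves":[[0.0667,0.0133,0,0,0,0],[0.1333,0.0267,0,0,0,0],[0.2,0.04,0,0,0,0],[0.2667,0.06,0,0,0,0],[0.3333,0.0773,0,0,0,0],[0.38,0.0773,0,0,0,0],[0.38,0.0773,0,0,0,0],[0.38,0.0773,0,0,0,0],[0.38,0.0773,0.0533,0,0,0],[0.38,0.0773,0.1067,0,0,0],[0.38,0.0773,0.1547,0,0,0],[0.38,0.0773,0.1547,0,0,0]]},
)

```text
time_s: 9.65
tcp_pos: [0.7063, -0.0003, 0.0725]
ee_rot: [[0.999, -0.038, -0.011], [-0.038, -0.999, 0.001], [-0.011, -0.0, -1.0]]
force: [-1.6, -0.2, -0.8]
opening: 0.0002
gripper_force: 0.0
```

Call:
advance(
  steps={"moves":[[0,0,0,0,0,0],[0,0,0,0,0,0]]},
)

```text
time_s: 9.85
tcp_pos: [0.7134, -0.0011, 0.0832]
ee_rot: [[0.999, -0.038, 0.005], [-0.038, -0.999, -0.0], [0.005, 0.0, -1.0]]
force: [0.3, -0.8, 0.4]
opening: -0.0001
gripper_force: 0.0
```

Run:
```python
from h import *
where();c=camera("scene");cv2.imwrite("pics/s3.png",cv2.resize(c["color"][100:270,200:420,::-1],(776,600)))
```

```text
t 9.85 tray [0.1678 0.0008] z 0.0832 yaw -0.0379 tilt [ 0.005  -0.0003] F [ 0.3 -0.8  0.4] -0.00012804776036165914
```

View pics/s3.png

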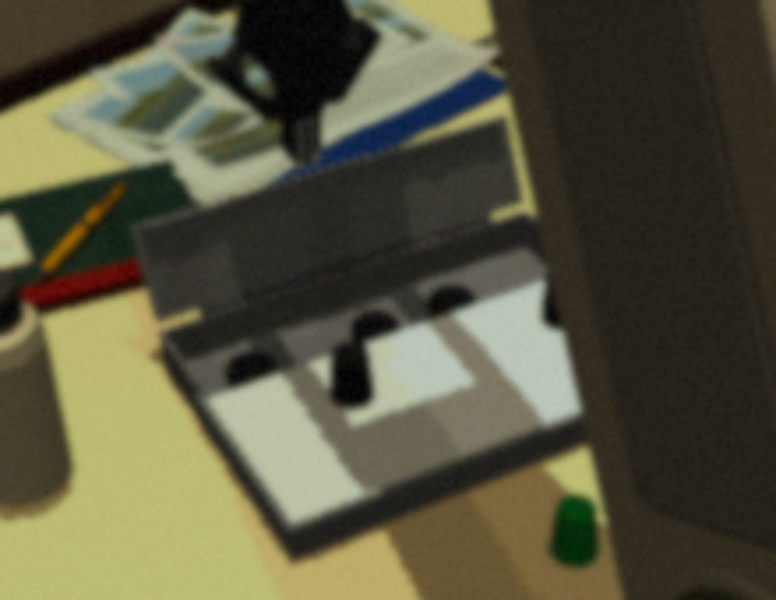

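The fingers are behind the cover (300,150), with the cover still open and the caps in the trough. Now I'll push it over along an arc.

To row units: -0.103 m is -0.1373, -0.1 m is -0.1333.

Call:
advance(
  steps={"moves":[[-0.0267,0,0,0,0,0],[-0.0467,0,0,0,0,0],[-0.06,0,-0.004,0,0,0],[-0.072,0,-0.0067,0,0,0],[-0.0853,0,-0.0107,0,0,0],[-0.0987,0,-0.0107,0,0,0],[-0.112,0,-0.0093,0,0,0],[-0.12,0,-0.004,0,0,0],[-0.128,0,0.0027,0,0,0],[-0.1333,0,0.0107,0,0,0],[-0.1373,0,0.0187,0,0,0],[-0.1373,0,0.0187,0,0,0]]},
)

```text
time_s: 11.1
tcp_pos: [0.6072, 0.0027, 0.0636]
ee_rot: [[0.999, -0.038, -0.003], [-0.038, -0.999, 0.0], [-0.003, -0.0, -1.0]]
force: [-1.1, -0.6, 0.4]
opening: -0.0002
gripper_force: 0.0
```

Run:
```python
from h import *
where();c=camera("scene");cv2.imwrite("pics/s4.png",cv2.resize(c["color"][100:270,200:420,::-1],(776,600)))
```

```text
t 11.1 tray [0.0616 0.0007] z 0.0636 yaw -0.0382 tilt [-0.0027  0.0002] F [-1.1 -0.6  0.4] -0.00019256634908238084
```

View pics/s4.png

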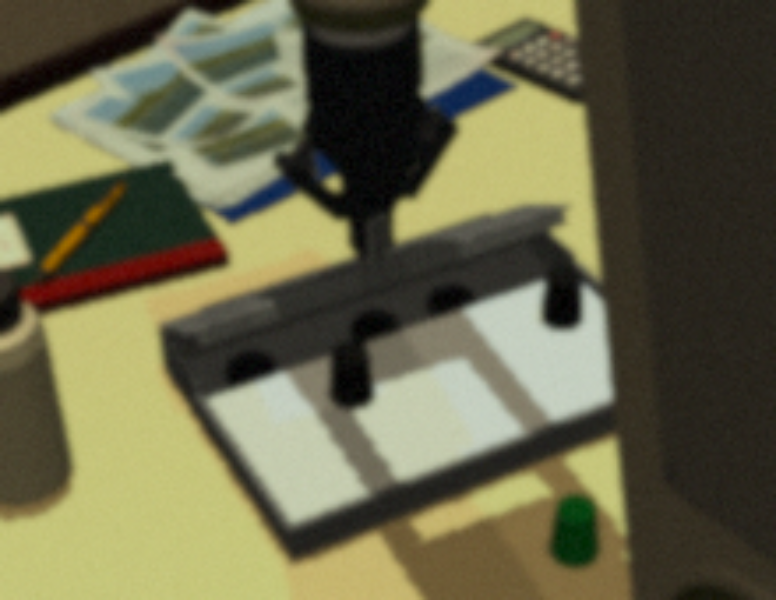

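The cover is now leaning over the trough, with the fingers on top of it (375,245). I'll carry on down.

To row units: 0.028 m is 0.0373, 0.027 m is 0.036.

Call:
advance(
  steps={"moves":[[-0.004,0,0.0067,0,0,0],[-0.0067,0,0.0133,0,0,0],[-0.0093,0,0.0187,0,0,0],[-0.0107,0,0.024,0,0,0],[-0.012,0,0.0293,0,0,0],[-0.012,0,0.0333,0,0,0],[-0.012,0,0.036,0,0,0],[-0.012,0,0.036,0,0,0],[-0.012,0,0.0373,0,0,0],[-0.012,0,0.0373,0,0,0]]},
)

```text
time_s: 12.15
tcp_pos: [0.5999, 0.003, 0.0378]
ee_rot: [[0.999, -0.038, 0.0], [-0.038, -0.999, -0.0], [0.0, 0.0, -1.0]]
force: [-1.8, 0.8, 4.3]
opening: 0.0001
gripper_force: 2.1
```

```bash
python3 h.py
```

```text
t 12.15 tray [0.0542 0.0006] z 0.0378 yaw -0.0382 tilt [ 0.0004 -0.    ] F [-1.8  0.8  4.3] 0.00010696043377741254
```

To row units: 0.001 m is 0.0013.

Call:
advance(
  steps={"moves":[[0,0,0.0013,0,0,0],[0,0,0.0013,0,0,0],[0,0,0.0013,0,0,0]]},
)

```text
time_s: 12.45
tcp_pos: [0.5999, 0.003, 0.0377]
ee_rot: [[0.999, -0.038, 0.0], [-0.038, -0.999, -0.0], [0.0, 0.0, -1.0]]
force: [-5.2, -0.2, 12.6]
opening: -0.0
gripper_force: 6.0
```

```bash
python3 h.py
```

```text
t 12.45 tray [0.0543 0.0006] z 0.0377 yaw -0.0381 tilt [ 0.0004 -0.0001] F [-5.2 -0.2 12.6] -3.558791136270567e-05
```

The fingers are at a hard stop, so the cover is on the walls. I'll withdraw and check.

To row units: 0.25 m is 0.3333, -0.2 m is -0.2667.

Call:
advance(
  steps={"moves":[[0,0,-0.0267,0,0,0],[0,0,-0.08,0,0,0],[0,0,-0.1467,0,0,0],[-0.0267,0,-0.2133,0,0,0],[-0.0933,0.0667,-0.2133,0,0,0],[-0.16,0.1333,-0.2133,0,0,0],[-0.2,0.2,-0.2133,0,0,0],[-0.24,0.2667,-0.2133,0,0,0],[-0.2667,0.3333,-0.2133,0,0,0],[-0.2667,0.3333,-0.2133,0,0,0],[-0.2667,0.3333,-0.2133,0,0,0]]},
)

```text
time_s: 13.55
tcp_pos: [0.3879, -0.2428, 0.1965]
ee_rot: [[0.999, -0.043, -0.0], [-0.043, -0.999, -0.002], [-0.0, 0.002, -1.0]]
force: [0.2, -0.1, -0.4]
opening: -0.0
gripper_force: 0.0
```

Run:
```python
from h import *
where();c=camera("top");s=camera("scene")
a=cv2.resize(c["color"][100:250,200:460,::-1],(400,231));b=cv2.resize(s["color"][120:270,180:440,::-1],(400,231))
cv2.imwrite("pics/s5.png",np.hstack([a,b]))
for k in(c,s):
    P=pts(k);t=(P[...,:2]-O)@RT;z=P[...,2]
    for y in(-.11,-.05,.05,.11):
        f=lambda x0,x1:np.round(np.median(z[(t[...,0]>x0)&(t[...,0]<x1)&(abs(t[...,1]-y)<.015)&(k["depth"]>0)]),4)
        print(y,"lid z near edge",f(.035,.05),"mid",f(.055,.07),"hinge",f(.08,.092))
    for r in outline_of("stopper_1_mid",k): 
        m=r["region"]&(k["depth"]>0);q=P[m];print(round(r["p"],2),((np.median(q[:,:2],0)-O)@RT).round(4),np.percentile(q[:,2],90).round(3))
```

```text
t 13.55 tray [-0.1484 -0.253 ] z 0.1965 yaw -0.0425 tilt [-0.0001 -0.0019] F [ 0.2 -0.1 -0.4] -5.969100267176913e-06
-0.11 lid z near edge 0.037 mid 0.038 hinge 0.0374
-0.05 lid z near edge 0.0375 mid 0.0373 hinge 0.0376
0.05 lid z near edge 0.0374 mid 0.0373 hinge 0.0368
0.11 lid z near edge 0.0374 mid 0.0371 hinge 0.0372
0.64 [-0.0158 -0.102 ] 0.057
0.6 [-0.0183  0.056 ] 0.057
-0.11 lid z near edge 0.0363 mid 0.0366 hinge 0.0365
-0.05 lid z near edge 0.036 mid 0.0368 hinge 0.0369
0.05 lid z near edge 0.0368 mid 0.0369 hinge 0.0363
0.11 lid z near edge 0.0365 mid 0.0366 hinge 0.037
0.57 [-0.0215  0.0611] 0.055
0.51 [-0.1937  0.004 ] 0.035
```

View pics/s5.png

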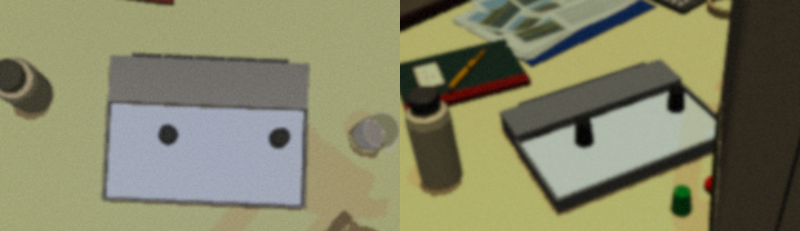

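The cover lies level and shut. Both stoppers stand where they were (top view 168,134 and 280,138), and the bottle and beaker haven't moved.

```bash
python3 -c "
from bench import *
print(finish_job())"
```

```text
the job is handed in; nothing more can be done
None
```

The job is handed in at about 14 s of the 51 s: all three caps are in the trough, the cover is shut level on them, and the stoppers, bottle and beaker look unmoved in the final pictures.

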